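# Seat a texture roller in a sprung V cradle and hold it down

### The job

Take the terracotta texture roller from its wooden rest, feed its steel axle pin through the eyelet in the end plate of the sprung cradle, and seat the barrel in the cradle's V saddles so that it bears on both sides. Press it down by the roller, firmly but without slamming, until the cradle has sunk more than half of its 12 mm travel, and finish while still holding it pressed there, ready for its pattern to be touched up: do not let go. Leave the cup, scraper and cutter ring where they are.

Things in the scene. Friction and masses are not known exactly. Their poses are not given: they have to be found in the camera images.
- roller_mid (a point): centre of the terracotta texture roller, a cylinder 36 mm in diameter, barrel 136 mm long (loose, about 0.2 kg), lying level. Point on its axis, half-way along the barrel, 34 mm above the table at the start. x axis: along the barrel to the pin end, which starts to the robot's right within about 25 degrees. It may be turned about its axis: use only x.
- pin_tip (a point): tip of the roller's steel axle pin, 8 mm in diameter, which stands 22 mm out of one end of the barrel on its axis; 90 mm from roller_mid along its x axis.
- rest: fixed wooden rest under the roller at the start: board 136 x 62 mm, 6 mm thick, x along the roller, origin under its centre. Two cleated cross bars, up to 22 mm high, at 50 to 62 mm either side of the middle carry the barrel; between them the barrel can be gripped from above, fingertips down to 8 mm above the table.
- seat (a point): where the roller's centre belongs: on the axis of a seated barrel, half-way between the cradle's two V saddles; 74 mm above the table while the cradle is up; sinks with it. x axis along the V, level, towards the end plate with the eyelet (to the robot's right within about 20 degrees); y across the V; z up.
- stand: fixed stand that carries the sprung cradle: plywood base 184 x 86 x 12 mm; origin on its underside, below seat; axes as for seat. The cradle's aluminium deck lies 34 mm below the seated axis. Its grey end plate, 6 mm thick, 46 mm wide, spans x = 74 to 80 mm and ends 18 mm above the axis.
- eyelet (a point): centre of the eyelet, a 16 mm round hole through the end plate, half-way through; 77 mm along x from seat and 2 mm higher. Axes as for seat. Seated, the roller's pin runs 2 mm below the hole's centre and its tip stands 10 mm out behind the plate. Before feeding in, the pin clears the plate only when the roller is over 16 mm back (-x) from the seat.
- carriage (a joint): how far the sprung cradle is pressed down, m: 0 up, 0.012 at its lower stop. Deck, saddles and end plate sink as one, straight down. The spring carries the roller's own weight; about 8 N in all sinks it 6 mm, about 13 N takes it to the stop (0.8 N per mm). The cradle also floats up to 4 mm sideways (along seat's y, 0.3 N per mm), so that the V centres itself under a pressed barrel.
- saddle (a point): middle of the V saddle at the end away from the eyelet, on the seated axis, 55 mm from seat along -x; its twin is as far the other way. The two 90-degree V saddles are each 14 mm thick, 48 to 62 mm either side of seat along x; they reach up to about the axis height and 29 mm to either side. Fingers gripping the middle of the barrel fit in the 96 mm gap between them, free down to the deck.
- thrown_cup: bystander: brown clay cup, 65 mm wide, 62 mm tall, origin under its centre
- scraper: bystander: steel scraper with a wooden grip, 71 x 117 x 9 mm, lying flat, origin under its centre
- cutter_ring: bystander: metal cutter ring, 70 mm wide, 32 mm tall, origin under its centre
There are look-alikes about, which are no part of the job. What is shaped like the part that bears roller_mid but green, pink or red is not meant.

How it is judged:
By the outcome, as a careful person would: the job done as asked, in the order asked, and still so for the second after the job is handed in, while the arm keeps its last pose, push and grip.
It also fails if it takes over 42 s, if anything falls off the work surface, if the arm or the gripper's body presses on something with over 40 N, if the wrist force passes 120 N, or if a joint passes its speed limit or range.

### The arm

A 6-joint arm with a two-finger parallel gripper is mounted at the origin on a cart in front of the work surface, level with it; the furniture and walls round the work are solid. World frame = base frame: x ahead of the robot, y to its left, z up, the work surface at z = 0. Lengths are in mm, angles in rad, forces in N, time in s.
With the tool pointing down it reaches from about 350 to 875 mm from the base axis. Payload 4.2 kg.
Tool frame: the origin (TCP) lies on the centre line of the jaws, within the pads' length; the fingertips stand 11 mm ahead of it and the grasp point (between the pads) lies 8 mm behind it; z points along the fingers, y is the direction in which the jaws open and shut (so a half turn about z gives the same grasp; the last joint's range is limited). The gripper opens to 87 mm and grips with 3 to 60 N. Pads are 19 mm wide; open, the fingers measure 117 mm over their backs; the gripper's body (75 mm by 190 mm) begins 51 mm behind the grasp point.
Start: joints at [1.533, 0.385, 0.008, 0, -1.194, -0.259], TCP at [182.756, 597.662, 233.55] pointing down, gripper open.
Joint ranges: [-3.14, 3.14], [-1.21, 2.06], [-1.07, 1.41], [-3.16, 2.05], [-2.99, -0.16], [-3.1, 3.1]. Speed limits (rad/s): [2.79, 2.79, 3.14, 3.14, 3.14, 3.14].

### API

Orientations are given as a unit quaternion [x, y, z, w].
In Python, from workcell import robot gives the robot as it stands. The module is installed in compiled form; this text tells all that it offers.
- The arm moves only by the tool apply_moves, never from a script. Its argument "increments" is a list that holds one entry, the list of rows, each a list of 7 numbers: the opening, from 0 (shut) to 1 (fully open), then the shift along the tool's x, y, z in mm, then the turn, a rotation vector about the tool's x, y, z in degrees. In form: [[[claw, x, y, z, rx, ry, rz], ...]]. A call has 1 to 8 rows; each row is the pose to reach, as a shift and turn from the pose commanded when the call began, along the tool's axes at that moment; what a row does not reach only later rows make up. A row lasts 1/12 s, in which the tool goes at most 41.7 mm and 7.16 degrees, less where a joint would pass 70% of its speed; a pose out of reach is approached as far as the arm can. A call with a gripper value outside its range is refused whole. The fingers move at their own pace and stop on an object; "newtons" is the grip in N (left out, the last holds). Time passes only in rows, so rows that repeat a pose let the fingers close. It gives the time, the measured TCP pose, the force and the opening at its end, in the units of the state.
- robot.get_obs(): the state, without advancing time (a new reading comes with each control period).
- robot.capture(name): name is "scene" or "top" or "wrist"; returns the picture (384x512x3 uint8, red, green, blue); there is no depth.
- robot.get_calibration(name): a dict with "fx", "fy", "cx", "cy" (pixels), "distortion" ([k1, k2, p1, p2, k3] as OpenCV has them; the pictures are not rectified), "origin" and "orientation" of the camera in the world. Camera axes: x right, y up, looking along -z (the intrinsics and any distortion apply to the point x, -y, -z); pixel columns grow to the right and rows downward; lengths in mm; the calibration is good to about 2 mm. A picture is of the moment at which its call begins: read the wrist's pose just before it. get_calibration takes no time and is no camera call; for the wrist camera it gives the pose at the moment of the call.
- robot.close_job(): hands the job in, once; it reports no verdict.
The state is a dict: "clock": time; "joint_positions": joint angles; "joint_vel": joint speeds; "joint_efforts": joint torques, N m; "tool_pos": TCP position; "orientation": TCP orientation; "contact_force": force on the tool from outside, world axes, zero at the start; "moment": the same for the moment, N m; "grip_width": opening from 0.0 (shut) to 1.0 (fully open).
Only numpy, scipy, OpenCV 4.12 (cv2) and the standard library are available. Lean on these libraries where they do the work, as an engineer would, in place of code of your own. Each camera call takes 0.05 s, during which the arm holds its last target.

## Working session

There is one attempt and no reset: what is moved stays moved. The work goes in short steps, Python scripts to look and compute and a tool call to move; the robot and the scene stay as the last step left them, time stands still between calls to the robot, and variables do not carry over. Pictures are saved under pics/ and viewed, and the job is handed in when it is done.

Besides the shell and the picture viewer there is one more tool, called after ">>>" as name([rows], argument=value, ...), one row to a line, values as JSON. apply_moves: Moves the arm, as the interface text tells. Its arguments: {"type":"object","properties":{"increments":{"type":"array","items":{"type":"array","items":{"type":"array","items":{"type":"number"}}}},"newtons":{"type":"number"}},"required":["increments"]}

```bash
mkdir -p pics; ls; python3 - <<'E'
from workcell import robot
import cv2
print(robot.get_obs())
for n in ["scene","top","wrist"]:
    print(n,robot.get_calibration(n))
    cv2.imwrite(f"pics/{n}0.png",robot.capture(n)[:,:,::-1])
E
```

```text
pics
{'clock': 0.0, 'joint_positions': array([ 1.53261100e+00,  3.85586230e-01,  6.61867979e-03, -5.12101799e-04,
       -1.19401253e+00, -2.58568717e-01]), 'joint_vel': array([ 0.00105346,  0.00092237,  0.00131407,  0.00139892,  0.00117734,
       -0.00077421]), 'joint_efforts': array([-1.11152145e-03, -3.90666461e+01,  1.87408143e+01,  4.21985105e+00,
        1.10103789e-02, -1.91321715e-04]), 'tool_pos': array([182.58813163, 597.12161777, 232.43693553]), 'orientation': array([ 9.88997723e-01, -1.47926521e-01, -1.16470729e-04,  1.11142666e-03]), 'contact_force': array([ 0.10388829, -0.35917832,  0.29319583]), 'moment': array([-0.01277537, -0.02183375,  0.04759843]), 'grip_width': 0.9986191757104569}
scene {'fx': 402.3601354000919, 'fy': 402.3601354000919, 'cx': 259.1372340169934, 'cy': 194.12203005479563, 'distortion': array([-0.12420712,  0.        ,  0.        ,  0.        ,  0.        ]), 'origin': array([-129.35492154, -630.13028275,  654.01157271]), 'orientation': array([ 0.43410249, -0.20049897, -0.37339566,  0.7949408 ])}
top {'fx': 365.41027621685186, 'fy': 365.41027621685186, 'cx': 249.82806258747502, 'cy': 190.86553957354093, 'distortion': array([-0.04417833,  0.        ,  0.        ,  0.        ,  0.        ]), 'origin': array([ 361.60469798,  -46.5535671 , 1051.71699909]), 'orientation': array([-0.05844664,  0.06971376,  0.70485333, -0.70349539])}
wrist {'fx': 300.6008824758627, 'fy': 300.6008824758627, 'cx': 257.3396434976454, 'cy': 190.39508245076826, 'distortion': array([-0.04534649,  0.        ,  0.        ,  0.        ,  0.        ]), 'origin': array([247.68999623, 577.91109867, 384.08997869]), 'orientation': array([ 0.07658875, -0.10232902,  0.7975162 , -0.58960228])}
```

View pics/scene0.png

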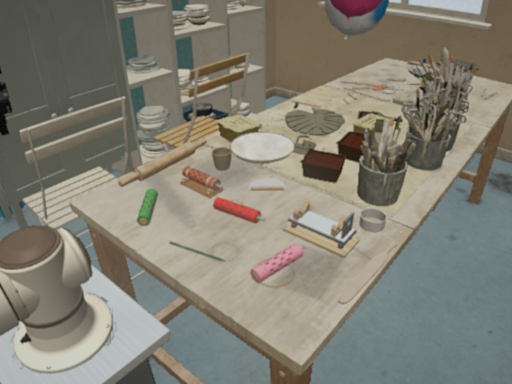

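View pics/top0.png

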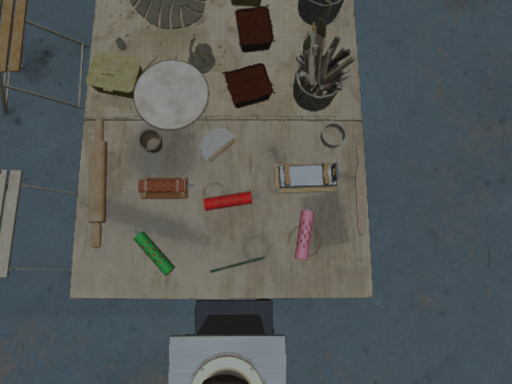

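View pics/wrist0.png

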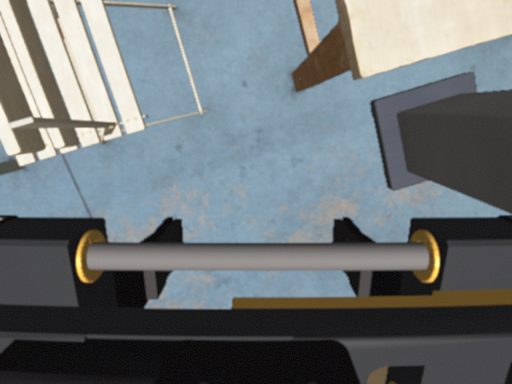

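The overview images show the terracotta roller on its rest (top image about 165,187) and the cradle (about 306,177). I'll enlarge both.

```bash
cat > h.py <<'E'
import numpy as np, cv2
from scipy.spatial.transform import Rotation as R
def ray(cal,u,v):
    K=np.array([[cal['fx'],0,cal['cx']],[0,cal['fy'],cal['cy']],[0,0,1]])
    p=cv2.undistortPoints(np.array([[[u,v]]],float),K,np.array(cal['distortion']))[0,0]
    return np.array(cal['origin']),R.from_quat(cal['orientation']).apply([p[0],-p[1],-1])
def onz(cal,u,v,z):
    o,d=ray(cal,u,v); return o+d*(z-o[2])/d[2]
def proj(cal,P):
    K=np.array([[cal['fx'],0,cal['cx']],[0,cal['fy'],cal['cy']],[0,0,1]])
    q=R.from_quat(cal['orientation']).inv().apply(np.atleast_2d(P)-cal['origin'])*[1,-1,-1]
    return cv2.projectPoints(q.reshape(-1,1,3),np.zeros(3),np.zeros(3),K,np.array(cal['distortion']))[0][:,0]
def crop(src,dst,x,y,w,h,s):
    im=cv2.imread(src)[y:y+h,x:x+w]
    im=cv2.resize(im,None,fx=s,fy=s,interpolation=cv2.INTER_CUBIC)
    for i in range(0,w,10):
        cv2.putText(im,str(x+i),(i*s,8),0,.3,(0,255,255),1); cv2.line(im,(i*s,10),(i*s,14),(0,255,255),1)
    for j in range(0,h,10):
        cv2.putText(im,str(y+j),(0,j*s+4),0,.3,(0,255,255),1)
    cv2.imwrite(dst,im)
E
python3 - <<'E'
from h import *
a=cv2.imread
crop('pics/top0.png','pics/c1.png',130,165,70,45,11)
crop('pics/top0.png','pics/c2.png',268,150,80,50,10)
crop('pics/scene0.png','pics/c3.png',170,155,60,45,12)
crop('pics/scene0.png','pics/c4.png',275,195,95,65,8)
E
```

```text
(no output)
```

View pics/c1.png

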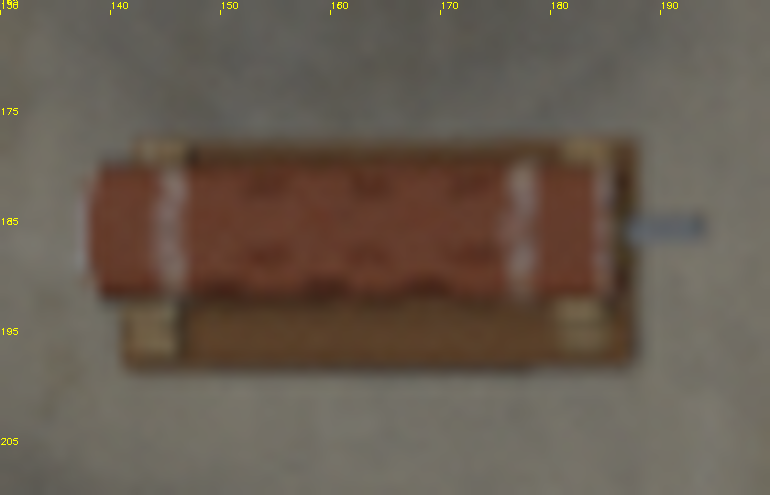

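View pics/c2.png

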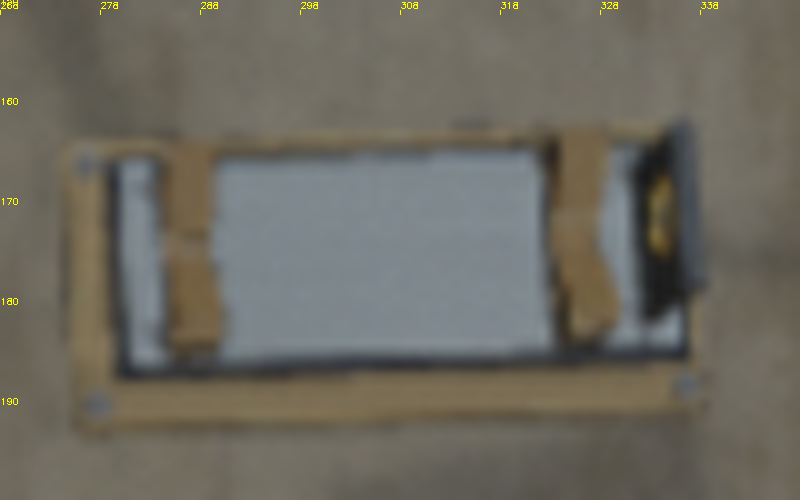

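View pics/c3.png

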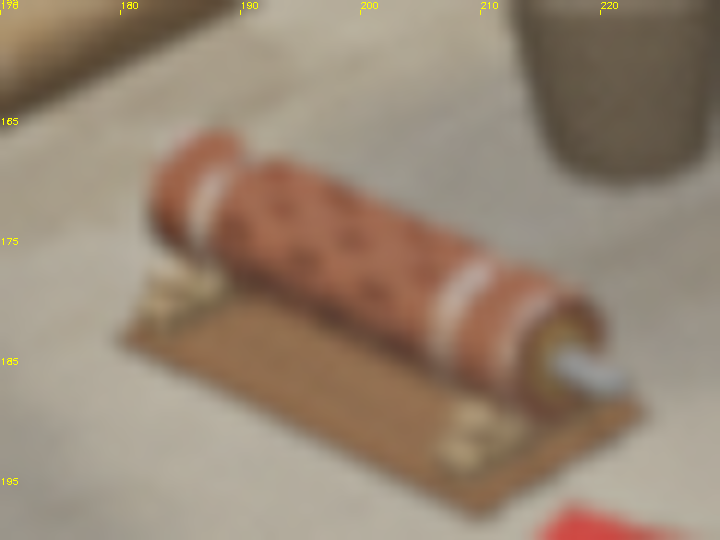

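View pics/c4.png

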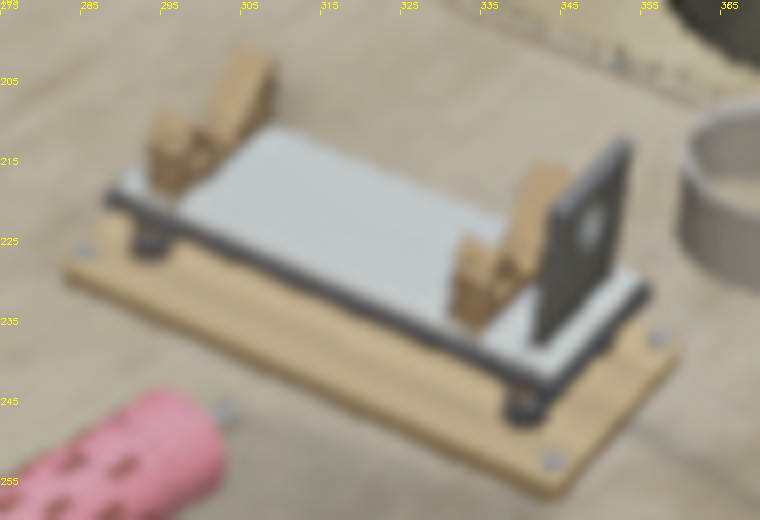

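```bash
python3 - <<'E'
from h import *
from workcell import robot
T=robot.get_calibration('top');S=robot.get_calibration('scene');W=robot.get_calibration('wrist')
def show(n,*a): print(n,np.round(onz(*a),1))
show('pin top',T,193.9,185.5,34); show('pin scene',S,222.2,186.7,34)
show('pinbase top',T,187,185.6,34)
show('left end mid top',T,137.7,185.6,34)
show('L end top-edge',T,138.8,185.6,52)
show('R end top-edge',T,185.2,186,52)
# stand
for n,c,u,v,z in [('NL',T,274.7,164.3,12),('FL',T,275.7,192.6,12),('FR',T,338,190.6,12),
 ('sFL',S,283,229,12),('sFR',S,344.3,256,12),('sR',S,360,238,12),
 ('plate top near T',T,338,178.8,92),('plate top far T',T,336,162.3,92),
 ('plate top near S',S,344.5,221.5,92),('plate top far S',S,353.5,212.5,92),('eyelet S',S,348.5,223,76)]: show(n,c,u,v,z)
t=R.from_quat([ 9.88997723e-01, -1.47926521e-01, -1.16470729e-04,  1.11142666e-03]).as_matrix();print(t.round(3))
print('cam in tool', t.T@(W['origin']-np.array([182.588,597.12,232.437])), (t.T@R.from_quat(W['orientation']).as_matrix()).round(3))
E
```

```text
pin top [563.9  95.4  34. ]
pin scene [567.3  96.6  34. ]
pinbase top [563.6 115.   34. ]
left end mid top [563.7 255.   34. ]
L end top-edge [560.1 246.6  52. ]
R end top-edge [558.9 117.1  52. ]
NL [ 631.7 -136.8   12. ]
FL [ 547.3 -138.4   12. ]
FR [ 553.1 -320.3   12. ]
sFL [ 542.5 -145.5   12. ]
sFR [ 551.2 -322.4   12. ]
sR [ 636.1 -319.2   12. ]
plate top near T [ 570.8 -300.8   92. ]
plate top far T [ 616.8 -297.5   92. ]
plate top near S [ 572.5 -300.3   92. ]
plate top far S [ 618.2 -299.    92. ]
eyelet S [ 593.3 -301.4   76. ]
[[ 0.956 -0.293 -0.001]
 [-0.293 -0.956 -0.002]
 [ 0.     0.002 -1.   ]]
cam in tool [  67.89026565   -0.38344585 -151.79304099] [[-0.     0.967  0.254]
 [ 1.     0.     0.001]
 [ 0.001  0.254 -0.967]]
```

>>> apply_moves([
  [[1,243,141,40,0,0,36.5],[1,243,141,40,0,0,36.5],[1,243,141,40,0,0,36.5],[1,243,141,40,0,0,36.5],[1,243,141,40,0,0,36.5],[1,243,141,40,0,0,36.5],[1,243,141,40,0,0,36.5],[1,243,141,40,0,0,36.5]],
])

```text
clock: 0.82
tool_pos: [375.9, 386.9, 192.2]
orientation: [0.892, -0.453, -0.0, 0.002]
contact_force: [-0.6, 0.4, 0.1]
grip_width: 1.001
```

```bash
cat >> h.py <<'E'
def inc(x,y,z,yaw=-90):
    "tool increments from measured pose to world TCP target, tool down, tool-x heading yaw deg"
    from workcell import robot
    o=robot.get_obs(); M=R.from_quat(o['orientation']).as_matrix()
    c,s=np.cos(np.radians(yaw)),np.sin(np.radians(yaw))
    G=np.array([[c,s,0],[s,-c,0],[0,0,-1]])
    print('t',round(o['clock'],2),'pos',o['tool_pos'].round(2),'F',o['contact_force'].round(2),'M',o['moment'].round(3),'g',round(o['grip_width'],3))
    print('shift',(M.T@(np.array([x,y,z])-o['tool_pos'])).round(2),'rot',np.degrees(R.from_matrix(M.T@G).as_rotvec()).round(2))
E
python3 -c "
from h import *
inc(565,185,150)"
```

```text
t 0.82 pos [375.91 386.9  192.2 ] F [-0.58  0.35  0.09] M [ 0.13  -0.003  0.029] g 1.001
shift [274.5  -33.76  42.54] rot [ 0.18 -0.16 36.15]
```

>>> apply_moves([
  [[1,274,-34,43,0,0,36],[1,274,-34,43,0,0,36],[1,274,-34,43,0,0,36],[1,274,-34,43,0,0,36],[1,274,-34,43,0,0,36],[1,274,-34,43,0,0,36],[1,274,-34,43,0,0,36],[1,274,-34,43,0,0,36]],
])

```text
clock: 1.48
tool_pos: [566.4, 187.8, 148.7]
orientation: [0.708, -0.706, -0.0, 0.001]
contact_force: [0.7, 0.6, 0.3]
grip_width: 1.002
```

```bash
python3 - <<'E'
from h import *
from workcell import robot
import json
inc(565,185,150)
c=robot.get_calibration('wrist')
json.dump({k:np.array(v).tolist() for k,v in c.items()},open('w1.json','w'))
cv2.imwrite('pics/w1.png',robot.capture('wrist')[:,:,::-1])
E
```

```text
t 1.48 pos [566.37 187.83 148.67] F [0.66 0.57 0.33] M [ 0.1   -0.061  0.031] g 1.002
shift [ 2.83  1.38 -1.32] rot [ 0.11 -0.11  0.17]
```

View pics/w1.png

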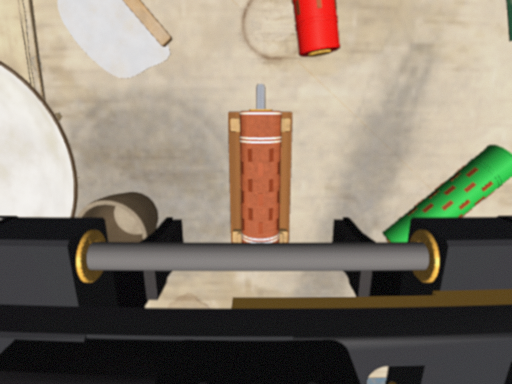

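```bash
python3 -c "
from h import *
crop('pics/w1.png','pics/w1c.png',220,75,90,72,8)
crop('pics/w1.png','pics/w1d.png',220,175,90,72,8)"
```

```text
(no output)
```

View pics/w1c.png

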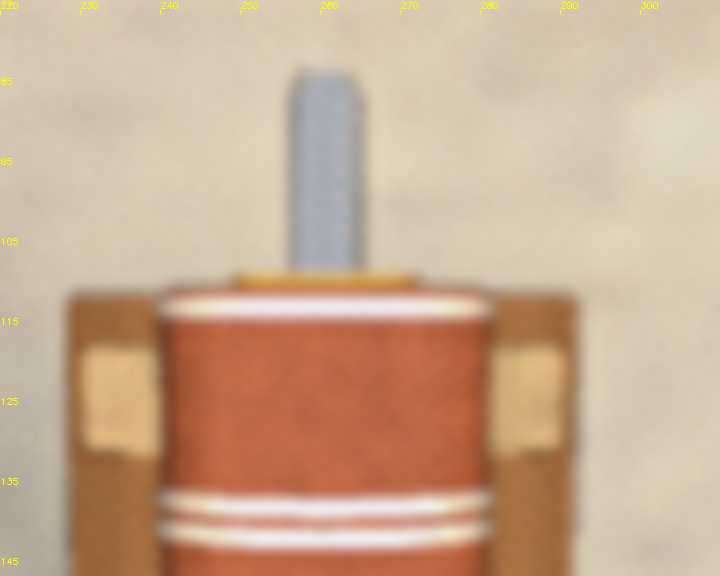

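View pics/w1d.png

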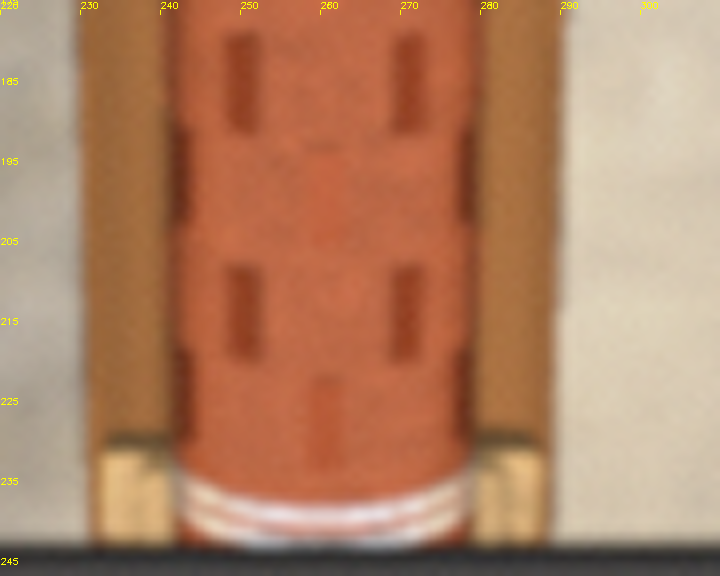

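```bash
python3 - <<'E'
from h import *
import json
c=json.load(open('w1.json'))
for u,v,z in [(260.6,83.8,34),(260.3,108,34),(260.5,114,36),(260.5,230,36),(260.4,111.5,52),(252,76.5+75-0,52)]: print(u,v,onz(c,u,v,z).round(1))
print(proj(c,[[565,185,34],[565,95,34],[565,253,52]]))
E
```

```text
260.6 83.8 [562.7  96.3  34. ]
260.3 108 [562.8 116.1  34. ]
260.5 114 [562.6 121.1  36. ]
260.5 230 [562.1 227.1  36. ]
260.4 111.5 [562.9 119.1  52. ]
252 151.5 [569.7 151.2  52. ]
[[257.53276174 186.03693219]
 [257.8208949   82.19253458]
 [257.37304211 263.02575714]]
```

Wrist picture: pin tip at (260.6, 83.8), barrel axis along column ≈260.5, giving roller_mid ≈ (563, 186), axis along −y. Descending and gripping.

>>> apply_moves([
  [[1,1.8,3.4,40,0,0,0],[1,1.8,3.4,80,0,0,0],[1,1.8,3.4,110,0,0,0],[1,1.8,3.4,122,0,0,0],[1,1.8,3.4,122,0,0,0]],
])

```text
clock: 1.95
tool_pos: [557.8, 189.5, 24.9]
orientation: [0.71, -0.704, -0.001, 0.004]
contact_force: [-0.1, -0.1, -0.2]
grip_width: 1.005
```

>>> apply_moves([
  [[0.3,0,0,0,0,0,0],[0.3,0,0,0,0,0,0],[0.3,0,0,0,0,0,0],[0.3,0,0,0,0,0,0],[0.3,0,0,0,0,0,0],[0.3,0,0,0,0,0,0]],
], newtons=30)

```text
clock: 2.45
tool_pos: [561.1, 190.1, 29.4]
orientation: [0.71, -0.704, 0.0, -0.001]
contact_force: [0.0, 0.1, -0.6]
grip_width: 0.629
```

```bash
python3 -c "
from h import *
inc(563,186,26.5)"
```

```text
t 2.45 pos [561.11 190.1   29.42] F [ 0.04  0.14 -0.6 ] M [ 0.09  -0.057  0.036] g 0.629
shift [ 4.12 -1.85  2.92] rot [-0.07  0.05  0.49]
```

>>> apply_moves([
  [[0.6,4,-2,3,0,0,0.5],[0.6,4,-2,3,0,0,0.5],[0.6,4,-2,3,0,0,0.5]],
])

```text
clock: 2.7
tool_pos: [562.8, 185.4, 25.3]
orientation: [-0.707, 0.707, 0.0, -0.0]
contact_force: [-0.3, 0.9, 0.2]
grip_width: 0.597
```

```bash
python3 - <<'E'
from h import *
from workcell import robot
import json
inc(563,186,26.5)
c=robot.get_calibration('wrist')
json.dump({k:np.array(v).tolist() for k,v in c.items()},open('w2.json','w'))
cv2.imwrite('pics/w2.png',robot.capture('wrist')[:,:,::-1])
inc(563,186,26.5)
E
```

```text
t 2.7 pos [562.77 185.41  25.28] F [-0.3   0.87  0.22] M [ 0.146 -0.057 -0.008] g 0.597
shift [-0.59 -0.22 -1.22] rot [ 0.03 -0.02 -0.05]
t 2.75 pos [562.81 185.57  25.35] F [-0.09  0.39  0.36] M [ 0.039 -0.057  0.016] g 0.601
shift [-0.43 -0.19 -1.16] rot [ 0.02 -0.02 -0.03]
```

View pics/w2.png

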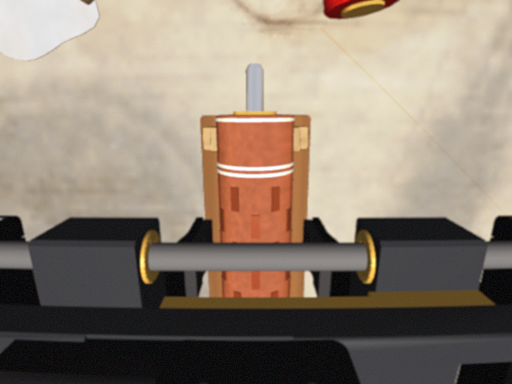

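The barrel (columns 217–296) is centred between the fingers. Closing.

>>> apply_moves([
  [[0.2,0,0,0,0,0,0],[0.2,0,0,0,0,0,0],[0.2,0,0,0,0,0,0],[0.2,0,0,0,0,0,0],[0.2,0,0,0,0,0,0],[0.2,0,0,0,0,0,0]],
], newtons=40)

```text
clock: 3.25
tool_pos: [563.0, 186.0, 25.6]
orientation: [0.707, -0.707, 0.0, -0.0]
contact_force: [0.8, -0.4, -0.1]
grip_width: 0.403
```

>>> apply_moves([
  [[0.2,0,0,-15,0,0,0],[0.2,0,0,-40,0,0,0],[0.2,0,0,-75,0,0,0],[0.2,0,0,-110,0,0,0],[0.2,0,0,-120,0,0,0]],
])

```text
clock: 3.67
tool_pos: [565.3, 187.0, 151.1]
orientation: [0.707, -0.707, 0.002, -0.004]
contact_force: [1.3, 0.8, -1.0]
grip_width: 0.402
```

```bash
python3 -c "
from h import *
inc(591,-190,150,-87.5)"
```

```text
t 3.67 pos [565.31 187.03 151.13] F [ 1.33  0.79 -0.97] M [ 0.149 -0.161  0.014] g 0.402
shift [ 3.7706e+02 -2.5260e+01 -5.0000e-02] rot [-0.49  0.2  -2.44]
```

>>> apply_moves([
  [[0.2,40,-3,0,0,0,-0.5],[0.2,80,-6,0,0,0,-1],[0.2,120,-9,0,0,0,-1.5],[0.2,160,-12,0,0,0,-2],[0.2,200,-15,0,0,0,-2.5],[0.2,240,-18,0,0,0,-2.5],[0.2,280,-22,0,0,0,-2.5],[0.2,310,-24,0,0,0,-2.5]],
])

```text
clock: 4.33
tool_pos: [585.9, -126.8, 144.6]
orientation: [0.722, -0.692, -0.001, 0.001]
contact_force: [0.9, 0.0, -2.4]
grip_width: 0.401
```

>>> apply_moves([
  [[0.2,30,0,0,0,0,0],[0.2,50,0,0,0,0,0],[0.2,58,0,0,0,0,0],[0.2,58,0,0,0,0,0],[0.2,58,0,0,0,0,0],[0.2,58,0,0,0,0,0]],
])

```text
clock: 4.83
tool_pos: [589.1, -181.0, 145.2]
orientation: [0.723, -0.691, -0.0, 0.0]
contact_force: [-0.1, 0.5, -2.7]
grip_width: 0.401
```

```bash
python3 - <<'E'
from h import *
from workcell import robot
import json
inc(591,-180,150,-87.5)
c=robot.get_calibration('wrist')
json.dump({k:np.array(v).tolist() for k,v in c.items()},open('w3.json','w'))
cv2.imwrite('pics/w3.png',robot.capture('wrist')[:,:,::-1])
cv2.imwrite('pics/s3.png',robot.capture('scene')[:,:,::-1])
inc(591,-180,150,-87.5)
crop('pics/s3.png','pics/s3c.png',265,170,110,85,7)
E
```

```text
t 4.83 pos [ 589.1  -180.96  145.18] F [-0.09  0.55 -2.69] M [ 0.157 -0.039  0.042] g 0.401
shift [-0.88 -1.94 -4.83] rot [0.04 0.03 0.05]
t 4.93 pos [ 589.38 -180.7   145.51] F [-0.34  0.03 -1.51] M [0.047 0.018 0.014] g 0.399
shift [-0.63 -1.65 -4.49] rot [0.01 0.01 0.09]
```

View pics/w3.png

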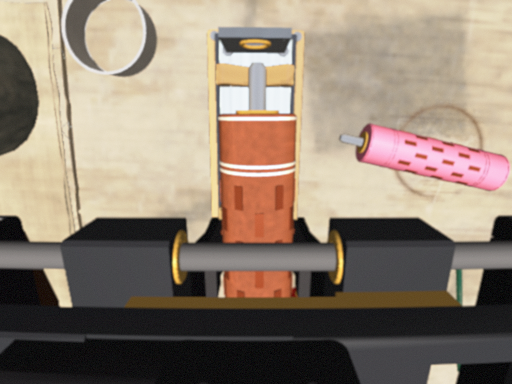

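View pics/s3c.png

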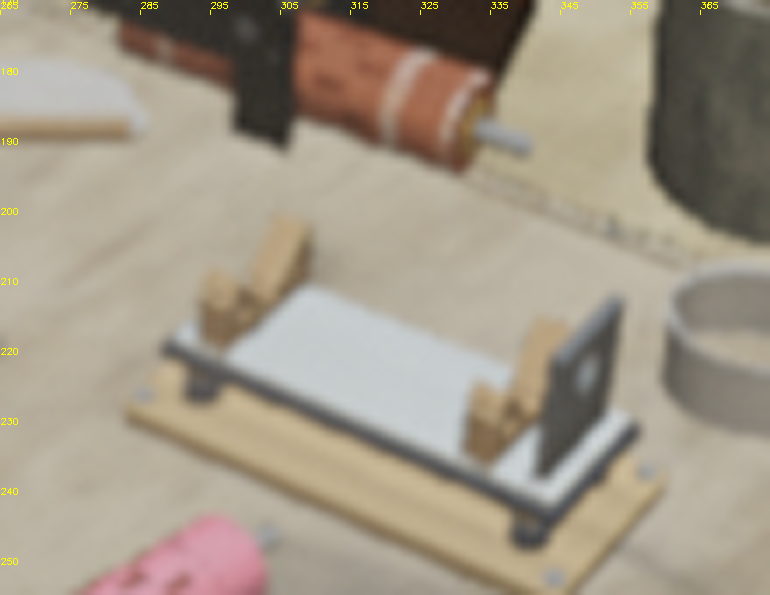

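```bash
python3 -c "
from h import *
crop('pics/w3.png','pics/w3c.png',200,20,112,84,7)
crop('pics/w3.png','pics/w3d.png',205,20,100,45,8)"
```

```text
(no output)
```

View pics/w3c.png

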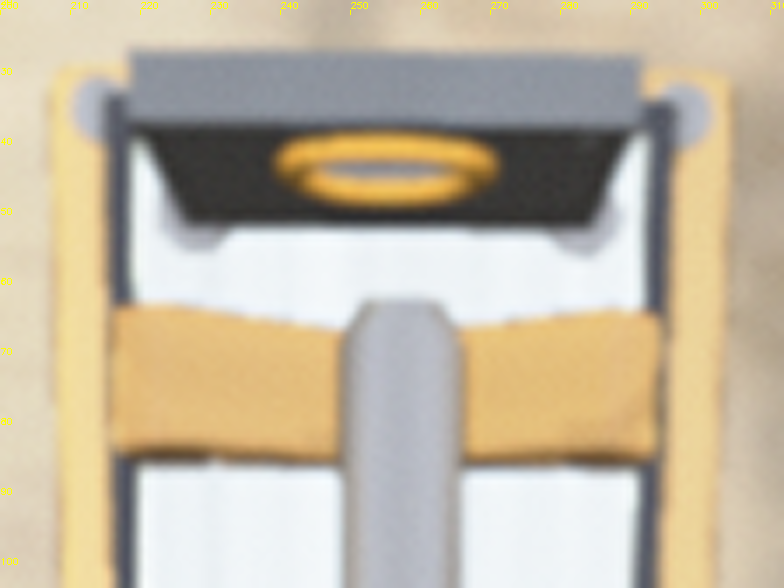

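View pics/w3d.png

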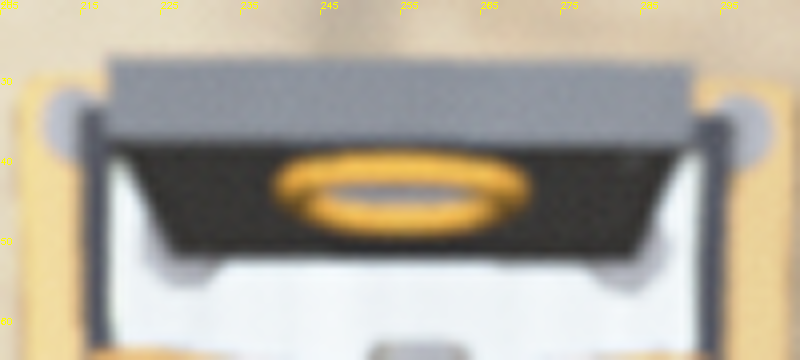

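```bash
python3 - <<'E'
from h import *
import json
from scipy.optimize import least_squares
c=json.load(open('w3.json'))
# seat-frame points, z world ; image
obs=[((74,23,92),(218.5,38)),((74,-23,92),(291.5,37.8)),((80,23,92),(218.4,27.3)),((80,-23,92),(291.5,28.5)),
((74,23,40),(226.6,51.8)),((74,-23,40),(285.5,52)),
]
P=np.array([o[0] for o in obs],float);I=np.array([o[1] for o in obs])
def W(p):
    x,y,a=p[:3]; ex=np.array([np.sin(a),-np.cos(a),0]); ey=np.array([np.cos(a),np.sin(a),0])
    return np.array([x,y,0])+P[:,:1]*ex+P[:,1:2]*ey+P[:,2:]*[0,0,1]
f=lambda p:(proj(c,W(p))-I).ravel()
r=least_squares(f,[591,-226,.04]);print(r.x,np.degrees(r.x[2]),f(r.x).reshape(-1,2).round(1))
s=r.x
P=np.array([[77,0,76],[92,43,12],[92,-43,12],[62,0,56.],[55,29,74],[55,-29,74]]);print(proj(c,W(s)).round(1))
for z in (153,154): print('tip',onz(c,257.5,62.8,z).round(1))
print('pred tip', )
P=np.array([[0,0,74],[90,0,74]]);print(W(s).round(1))
T=json.load
from workcell import robot
for n in('top','scene'):
    k=robot.get_calibration(n); P=np.array([[77,23,92],[77,-23,92],[-92,43,12],[-92,-43,12],[92,-43,12]]);print(n,proj(k,W(s)).round(1))
E
```

```text
[ 5.91580616e+02 -2.20700918e+02  3.86724408e-02] 2.215767639168395 [[ 0.  -0.6]
 [ 0.3 -0. ]
 [-0.1 -0.2]
 [ 0.5 -1. ]
 [ 0.1  1.1]
 [-1.   1.2]]
[[255.3  38.3]
 [206.6  37. ]
 [305.   37.6]
 [255.4  66. ]
 [213.7  72.7]
 [296.7  73.2]]
tip [ 592.  -270.7  153. ]
tip [ 592.  -270.5  154. ]
pred tip
[[ 591.6 -220.7   74. ]
 [ 595.1 -310.6   74. ]]
top [[335.7 162. ]
 [337.2 178.5]
 [271.4 164.5]
 [273.  193.4]
 [336.  190.9]]
scene [[352.5 212.3]
 [343.7 221.4]
 [297.  211.2]
 [279.  226.3]
 [341.6 254.4]]
```

Wrist picture: plate inner top edge at (218.5–291.5, 38), ring centre at (255.2, 44), pin tip at (257.5, 62.8). The fit puts the seat at ≈(591.6, −220.7), 2.2° yaw, with the tip 50 mm along the seat axis and 1.5 mm low in y. I'll align the pin and lower it to just in front of the plate.

>>> apply_moves([
  [[0.2,6,-0.8,0,0,0,0.2],[0.2,12,-1.5,10,0,0,0.2],[0.2,12,-1.5,30,0,0,0.2],[0.2,12,-1.5,50,0,0,0.2],[0.2,12,-1.5,64,0,0,0.2],[0.2,12,-1.5,70,0,0,0.2],[0.2,12,-1.5,70,0,0,0.2],[0.2,12,-1.5,70,0,0,0.2]],
])

```text
clock: 5.6
tool_pos: [591.7, -194.2, 75.5]
orientation: [0.721, -0.693, 0.0, 0.0]
contact_force: [-0.1, -0.1, -0.7]
grip_width: 0.405
```

```bash
python3 - <<'E'
from h import *
from workcell import robot
import json
inc(591,-193,75,-87.8)
c=robot.get_calibration('wrist')
json.dump({k:np.array(v).tolist() for k,v in c.items()},open('w4.json','w'))
cv2.imwrite('pics/w4.png',robot.capture('wrist')[:,:,::-1])
cv2.imwrite('pics/s4.png',robot.capture('scene')[:,:,::-1])
crop('pics/s4.png','pics/s4c.png',265,170,110,85,7)
crop('pics/w4.png','pics/w4c.png',200,0,112,84,7)
E
```

```text
t 5.6 pos [ 591.67 -194.19   75.49] F [-0.09 -0.13 -0.66] M [ 0.101 -0.103 -0.045] g 0.405
shift [-1.22  0.62  0.49] rot [ 0.   -0.02  0.12]
```

View pics/w4c.png

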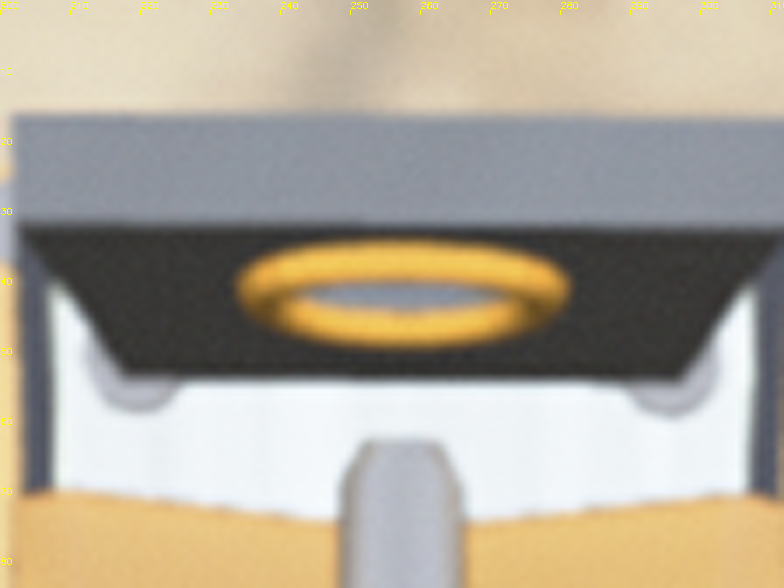

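View pics/s4c.png

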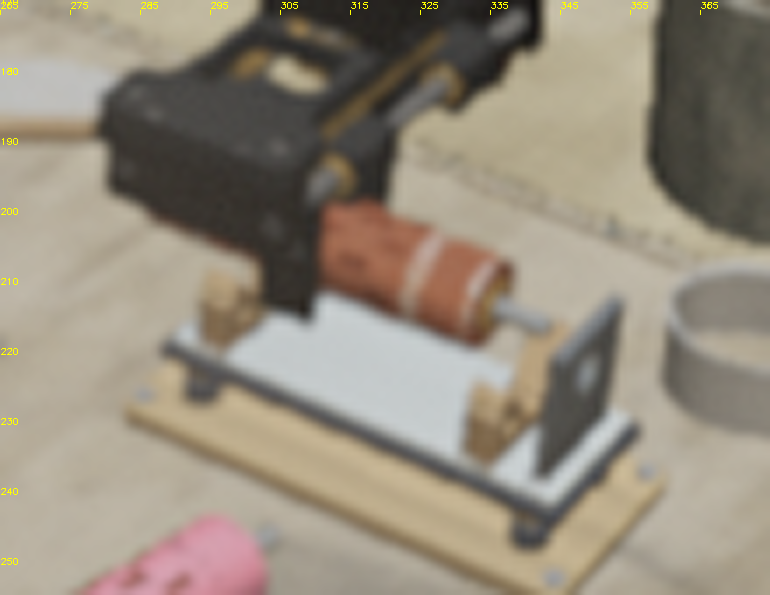

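```bash
python3 - <<'E'
from h import *
import json
from scipy.optimize import least_squares
c=json.load(open('w4.json'))
obs=[((74,23,92),(202.5,32)),((74,-23,92),(312,32.2)),((80,23,92),(202,16)),
((74,23,40),(217.9,54)),((74,-23,40),(297,54.2))]
P=np.array([o[0] for o in obs],float);I=np.array([o[1] for o in obs])
def W(p):
    x,y,a=p[:3]; ex=np.array([np.sin(a),-np.cos(a),0]); ey=np.array([np.cos(a),np.sin(a),0])
    return np.array([x,y,0])+P[:,:1]*ex+P[:,1:2]*ey+P[:,2:]*[0,0,1]
f=lambda p:(proj(c,W(p))-I).ravel()
r=least_squares(f,[591,-226,.04]);print(r.x,np.degrees(r.x[2]),f(r.x).reshape(-1,2).round(1))
s=r.x
a=s[2];ex=np.array([np.sin(a),-np.cos(a)]); ey=np.array([np.cos(a),np.sin(a)])
t=onz(c,257.4,62.8,84)[:2]; print('tip',t,'seat xy',(t-s[:2])@ex,(t-s[:2])@ey)
tcp=np.array([591.67,-194.19]);print('tcp seat',(tcp-s[:2])@ex,(tcp-s[:2])@ey)
E
```

```text
[ 5.91832411e+02 -2.20933997e+02  3.76580714e-02] 2.1576485529844596 [[-0.6 -0.4]
 [ 1.2 -0.3]
 [-0.6 -0.1]
 [-0.   0.6]
 [ 0.1  0.6]]
tip [ 594.23060593 -283.8431559 ] seat xy 62.95484762114549 0.028016739862109875
tcp seat -26.731150555390567 0.8445932535466116
```

>>> apply_moves([
  [[0.2,0,0,3,0,0,0],[0.2,0,0,6.5,0,0,0],[0.2,2,0,6.5,0,0,0],[0.2,5,0,6.5,0,0,0],[0.2,5,0,6.5,0,0,0],[0.2,5,0,6.5,0,0,0]],
])

```text
clock: 6.2
tool_pos: [591.6, -199.3, 69.2]
orientation: [0.721, -0.693, 0.0, -0.0]
contact_force: [-0.9, -0.1, -1.9]
grip_width: 0.402
```

```bash
python3 - <<'E'
from h import *
from workcell import robot
import json
inc(591,-193,75,-87.8)
c=robot.get_calibration('wrist')
json.dump({k:np.array(v).tolist() for k,v in c.items()},open('w5.json','w'))
cv2.imwrite('pics/w5.png',robot.capture('wrist')[:,:,::-1])
cv2.imwrite('pics/s5.png',robot.capture('scene')[:,:,::-1])
crop('pics/s5.png','pics/s5c.png',300,185,65,65,9)
crop('pics/w5.png','pics/w5c.png',200,0,112,84,7)
E
```

```text
t 6.2 pos [ 591.65 -199.27   69.16] F [-0.95 -0.12 -1.86] M [ 0.092 -0.027 -0.036] g 0.402
shift [-6.29  0.4  -5.84] rot [-0.02 -0.    0.07]
```

View pics/w5c.png

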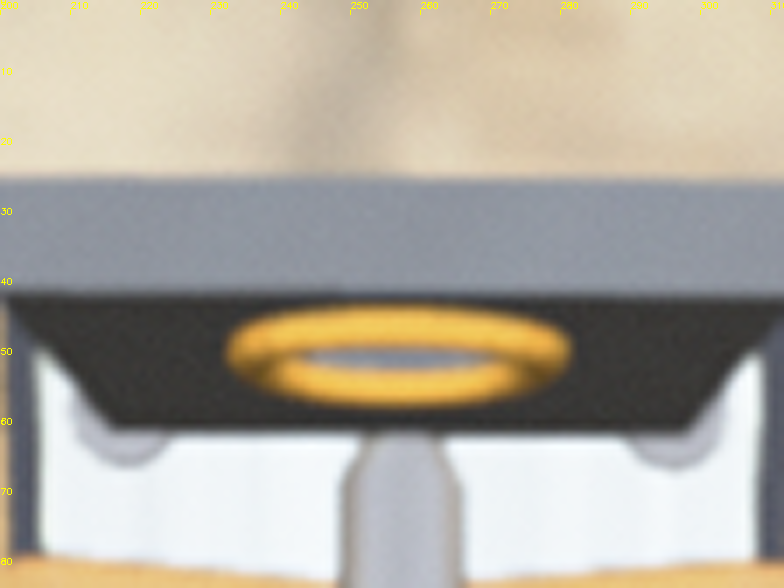

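View pics/s5c.png

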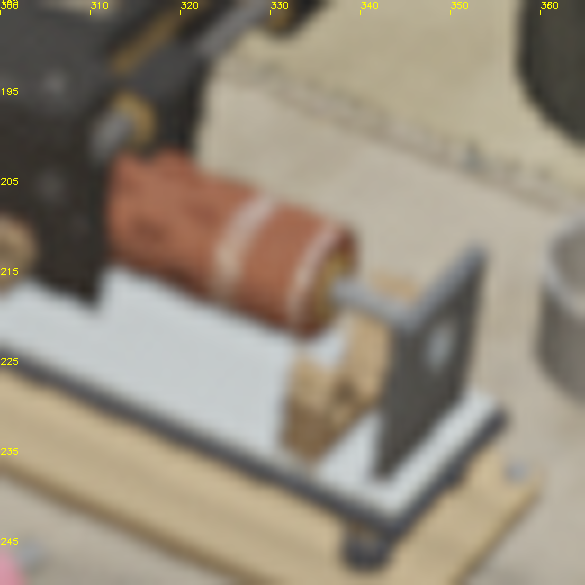

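Pin tip at column 257.4 and ring at 257.1, so they line up. Feeding gently.

>>> apply_moves([
  [[0.2,3,0,0,0,0,0],[0.2,6,0,0,0,0,0],[0.2,9,0,0,0,0,0],[0.2,11,0,0,0,0,0],[0.2,11,0,0,0,0,0]],
])

```text
clock: 6.72
tool_pos: [592.0, -210.5, 69.0]
orientation: [0.721, -0.693, 0.0, 0.0]
contact_force: [0.7, -0.0, -2.0]
grip_width: 0.401
```

```bash
python3 - <<'E'
from h import *
from workcell import robot
inc(591,-193,75,-87.8)
cv2.imwrite('pics/s6.png',robot.capture('scene')[:,:,::-1])
crop('pics/s6.png','pics/s6c.png',300,185,65,65,9)
E
```

```text
t 6.72 pos [ 591.99 -210.53   69.03] F [ 0.69 -0.01 -2.02] M [ 0.149 -0.067 -0.022] g 0.401
shift [-17.55   0.3   -5.98] rot [-0.   -0.01  0.06]
```

View pics/s6c.png

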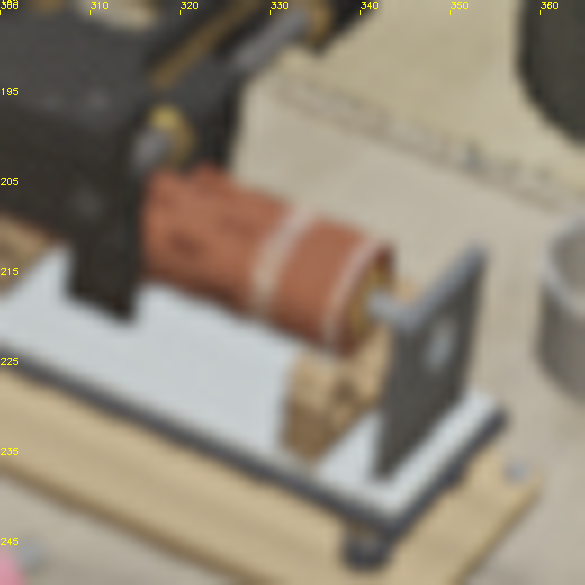

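>>> apply_moves([
  [[0.2,3,0,0,0,0,0],[0.2,6,0,0,0,0,0],[0.2,9,0,0,0,0,0],[0.2,10.5,0,0,0,0,0],[0.2,10.5,0,0,0,0,0],[0.2,10.5,0,0,0,0,0]],
])

```text
clock: 7.27
tool_pos: [592.4, -220.6, 69.0]
orientation: [0.721, -0.693, -0.0, -0.0]
contact_force: [1.3, 0.5, -2.7]
grip_width: 0.403
```

```bash
python3 - <<'E'
from h import *
from workcell import robot
import json
inc(591.8,-221,66,-87.8)
c=robot.get_calibration('wrist')
json.dump({k:np.array(v).tolist() for k,v in c.items()},open('w7.json','w'))
cv2.imwrite('pics/w7.png',robot.capture('wrist')[:,:,::-1])
cv2.imwrite('pics/s7.png',robot.capture('scene')[:,:,::-1])
crop('pics/s7.png','pics/s7c.png',275,185,90,65,8)
crop('pics/w7.png','pics/w7c.png',190,30,135,90,5)
E
```

```text
t 7.27 pos [ 592.38 -220.59   69.01] F [ 1.31  0.48 -2.66] M [ 0.037 -0.028 -0.035] g 0.403
shift [0.39 0.59 3.01] rot [0.   0.   0.08]
```

View pics/w7c.png

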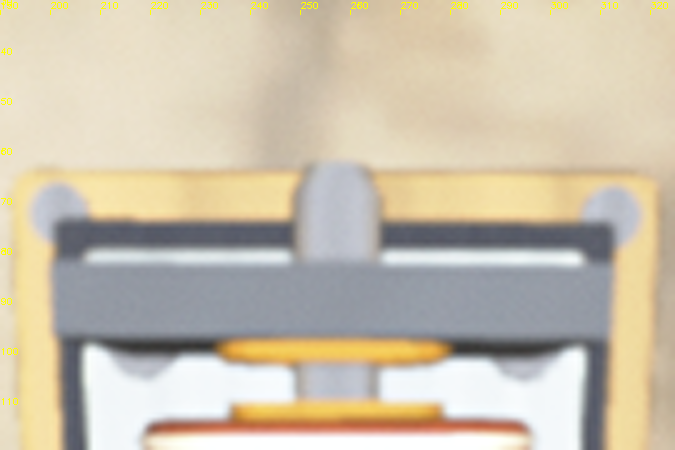

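View pics/s7c.png

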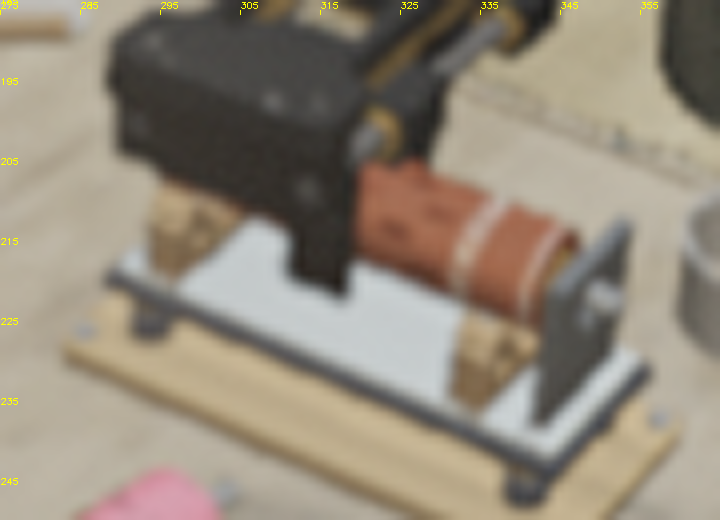

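```bash
python3 - <<'E'
from h import *
import json
c=json.load(open('w7.json'))
t=onz(c,257,62.3,77.5);po=onz(c,257,82.6,92);pi=onz(c,257,97.6,92);b=onz(c,257,114.6,95.5)
print(t,po,pi,b)
print((pi+po)[1]/2-13-t[1])
E
```

```text
[ 595.0404786  -310.44207182   77.5       ] [ 594.6303927  -300.49687494   92.        ] [ 594.40053118 -294.62094089   92.        ] [ 594.13058699 -287.8488248    95.5       ]
-0.11683609719250398
```

>>> apply_moves([
  [[0.2,0,0,1,0,0,0],[0.2,0,0,2,0,0,0],[0.2,0,0,3,0,0,0],[0.2,0,0,4,0,0,0],[0.2,0,0,5,0,0,0],[0.2,0,0,6,0,0,0],[0.2,0,0,6,0,0,0]],
], newtons=50)

```text
clock: 7.95
tool_pos: [593.0, -220.4, 63.6]
orientation: [0.721, -0.693, 0.001, -0.0]
contact_force: [-0.1, 0.5, 3.0]
grip_width: 0.4
```

```bash
python3 -c "
from h import *
inc(591.8,-221,57,-87.8)"
```

```text
t 7.95 pos [ 592.96 -220.44   63.62] F [-0.15  0.52  3.02] M [ 0.457 -0.049 -0.107] g 0.4
shift [0.51 1.19 6.62] rot [-0.07 -0.02  0.1 ]
```

>>> apply_moves([
  [[0.2,0,0,1,0,0,0],[0.2,0,0,2,0,0,0],[0.2,0,0,3,0,0,0],[0.2,0,0,3,0,0,0],[0.2,0,0,3,0,0,0],[0.2,0,0,3,0,0,0]],
])

```text
clock: 8.45
tool_pos: [592.9, -220.5, 60.6]
orientation: [0.721, -0.693, 0.001, -0.0]
contact_force: [0.4, 1.3, 6.6]
grip_width: 0.403
```

```bash
python3 - <<'E'
from h import *
from workcell import robot
inc(591.8,-221,57,-87.8)
cv2.imwrite('pics/w8.png',robot.capture('wrist')[:,:,::-1])
cv2.imwrite('pics/s8.png',robot.capture('scene')[:,:,::-1])
inc(591.8,-221,57,-87.8)
crop('pics/s8.png','pics/s8c.png',275,185,90,65,8)
crop('pics/w8.png','pics/w8c.png',190,30,135,90,5)
E
```

```text
t 8.45 pos [ 592.93 -220.48   60.64] F [0.43 1.33 6.56] M [ 0.641 -0.051 -0.135] g 0.403
shift [0.47 1.15 3.64] rot [-0.07 -0.02  0.1 ]
t 8.55 pos [ 592.93 -220.48   60.66] F [-0.32  1.22  6.44] M [ 0.662 -0.037 -0.221] g 0.404
shift [0.47 1.16 3.66] rot [-0.07 -0.02  0.1 ]
```

View pics/w8c.png

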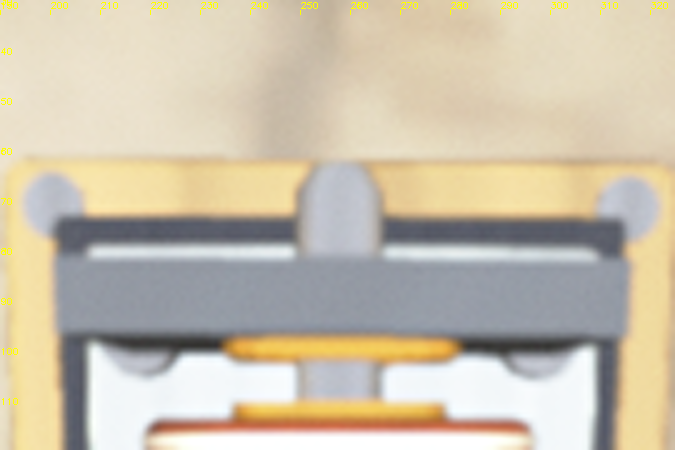

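View pics/s8c.png

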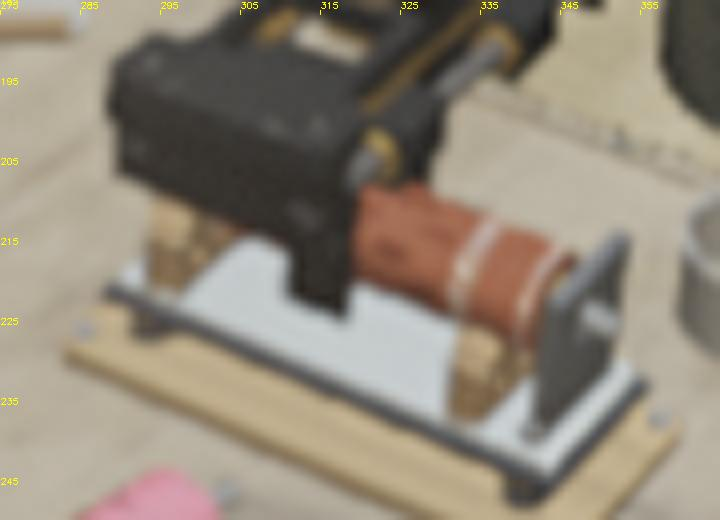

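The pin is through the eyelet and the cradle is sinking, but the moment (Mx 0.64) suggests the saddle away from the eyelet carries most of the load. I'll tilt the pin end down slightly and watch the moment.

>>> apply_moves([
  [[0.2,0,0,0.5,0,-0.2,0],[0.2,0,0,1,0,-0.4,0],[0.2,0,0,1,0,-0.5,0],[0.2,0,0,1,0,-0.5,0],[0.2,0,0,1,0,-0.5,0]],
])

```text
clock: 8.97
tool_pos: [593.1, -220.5, 59.8]
orientation: [0.721, -0.693, -0.002, -0.003]
contact_force: [0.4, 2.7, 6.9]
grip_width: 0.402
```

```bash
python3 -c "
from h import *
inc(591.8,-221,57,-87.8)"
```

```text
t 8.97 pos [ 593.1  -220.47   59.83] F [0.39 2.67 6.87] M [ 0.741 -0.015 -0.192] g 0.402
shift [0.5  1.32 2.83] rot [-0.09  0.48  0.1 ]
```

>>> apply_moves([
  [[0.2,0,0,0.3,0,-0.3,0],[0.2,0,0,0.6,0,-0.6,0],[0.2,0,0,1,0,-0.9,0],[0.2,0,0,1,0,-1,0],[0.2,0,0,1,0,-1,0]],
])

```text
clock: 9.38
tool_pos: [593.2, -220.3, 59.0]
orientation: [0.721, -0.693, -0.009, -0.01]
contact_force: [0.5, 2.4, 6.8]
grip_width: 0.4
```

```bash
python3 - <<'E'
from h import *
from workcell import robot
import json
inc(591.8,-221,57,-87.8)
c=robot.get_calibration('wrist')
json.dump({k:np.array(v).tolist() for k,v in c.items()},open('w9.json','w'))
cv2.imwrite('pics/w9.png',robot.capture('wrist')[:,:,::-1])
cv2.imwrite('pics/s9.png',robot.capture('scene')[:,:,::-1])
inc(591.8,-221,57,-87.8)
crop('pics/s9.png','pics/s9c.png',280,195,80,55,10)
crop('pics/s8.png','pics/s8c.png',280,195,80,55,10)
crop('pics/w9.png','pics/w9c.png',190,30,135,90,5)
E
```

```text
t 9.38 pos [ 593.21 -220.35   58.97] F [0.53 2.45 6.8 ] M [ 0.788 -0.039 -0.157] g 0.4
shift [0.65 1.44 1.95] rot [-0.1   1.49  0.1 ]
t 9.48 pos [ 593.21 -220.35   59.01] F [-0.74  1.93  6.64] M [ 0.729 -0.022 -0.178] g 0.401
shift [0.65 1.44 1.99] rot [-0.11  1.48  0.11]
```

View pics/s9c.png

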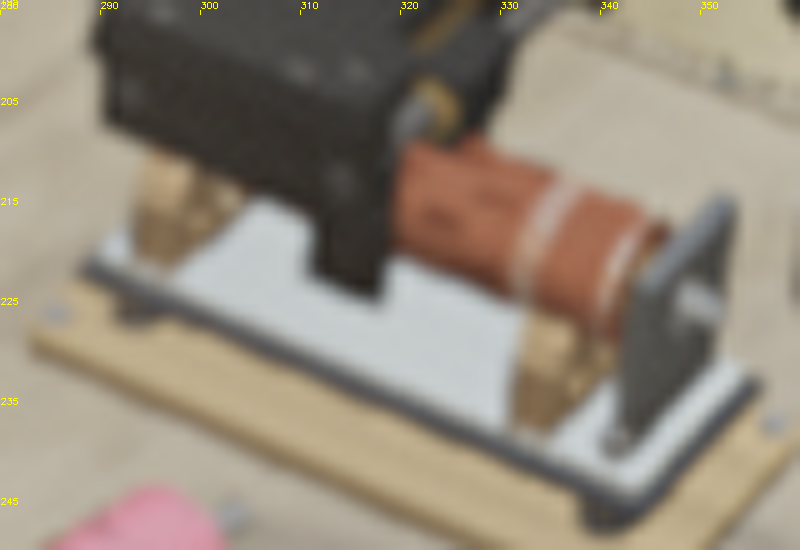

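View pics/s8c.png

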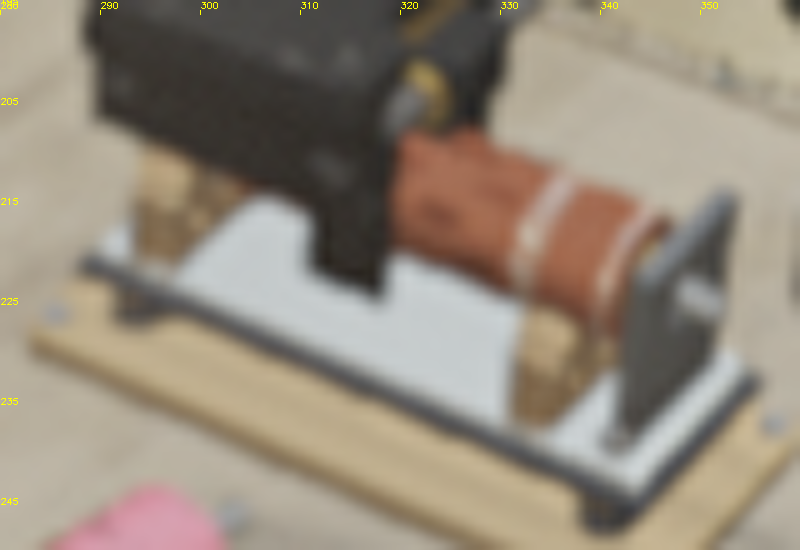

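View pics/w9c.png

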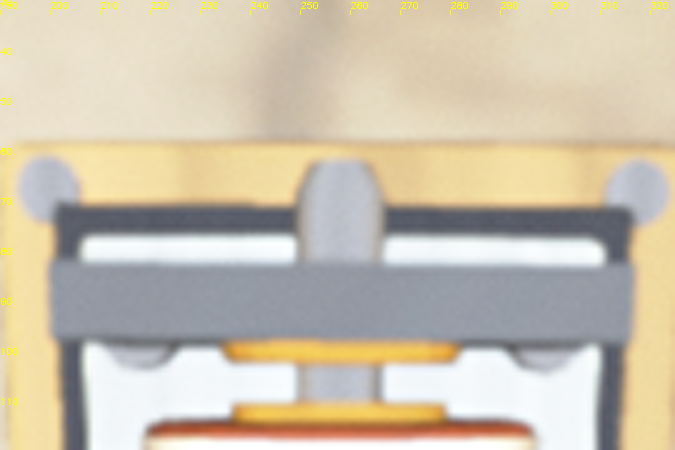

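```bash
cat > edge.py <<'E'
from h import *
from workcell import robot
S=robot.get_calibration('scene')
def sil(x,y,z,yaw,pitch):
    # top/bottom silhouette points of the barrel along axis 25..66
    ex=np.array([np.sin(yaw)*np.cos(pitch),-np.cos(yaw)*np.cos(pitch),np.sin(pitch)])
    c=np.array([x,y,z]); out=[]
    for sgn in(1,-1):
        pts=[]
        for s in np.linspace(20,66,24):
            p=c+s*ex; v=p-S['origin']; v/=np.linalg.norm(v)
            n=np.cross(ex,v);n/=np.linalg.norm(n)
            # tangent approx
            pts.append(p+sgn*18*n*(1 if n[2]>0 else -1))
        out.append(proj(S,np.array(pts)))
    return out
def edges(f,cols):
    im=cv2.imread(f).astype(float); g=im[:,:,2]-(im[:,:,1]+im[:,:,0])/2
    t=[];b=[]
    for u in cols:
        k=g[195:240,u]; 
        thr=22
        idx=np.where(k>thr)[0]
        if len(idx)<3: t.append(np.nan);b.append(np.nan);continue
        i=idx[0]; t.append(195+i-1+(thr-k[i-1])/(k[i]-k[i-1]))
        i=idx[-1]; b.append(195+i+(k[i]-thr)/(k[i]-k[i+1]))
    return np.array(t),np.array(b)
E
python3 - <<'E'
from edge import *
for p in (-1.5,0,1.5):
    a,b=sil(592.4,-221,71,.038,np.radians(p))
    print(p,'top slope',np.polyfit(a[:,0],a[:,1],1)[0].round(4),'bot',np.polyfit(b[:,0],b[:,1],1)[0].round(4),a[[0,-1]].round(1).tolist(),b[[0,-1]].round(1).tolist())
for n,c0,c1 in(('s6',318,341),('s7',323,345),('s8',323,345),('s9',323,345)):
    cols=np.arange(c0,c1)
    t,b=edges(f'pics/{n}.png',cols)
    print(n,t.round(2)); print(b.round(2))
E
```

```text
-1.5 top slope 0.4208 bot 0.4415 [[329.7, 208.9], [346.2, 215.8]] [[323.9, 222.2], [340.3, 229.5]]
0 top slope 0.3949 bot 0.4159 [[329.5, 208.6], [346.2, 215.2]] [[324.1, 222.1], [340.5, 229.0]]
1.5 top slope 0.369 bot 0.3905 [[329.4, 208.4], [346.1, 214.5]] [[324.2, 222.0], [340.8, 228.5]]Traceback (most recent call last):
  File "<stdin>", line 7, in <module>
  File "edge.py", line 26, in edges
    i=idx[-1]; b.append(195+i+(k[i]-thr)/(k[i]-k[i+1]))
                                               ~^^^^^
IndexError: index 45 is out of bounds for axis 0 with size 45
```

```bash
sed -i 's/195:240/195:260/' edge.py; python3 - <<'E'
from edge import *
for n,c0,c1 in(('s6',326,340),('s7',331,344),('s8',331,344),('s9',331,344)):
    cols=np.arange(c0,c1)
    try:
        t,b=edges(f'pics/{n}.png',cols)
    except Exception as e: print(e);continue
    print(n,'slope',np.polyfit(cols,t,1)[0].round(4),'resid',(t-np.polyval(np.polyfit(cols,t,1),cols)).round(2))
    print(t.round(1))
E
```

```text
s6 slope -0.3157 resid [-2.95 -2.04 -1.32 -0.48  0.11  0.73  1.61  2.59  3.32  3.76  4.68  5.3
 -7.75 -7.55]
[203.5 204.1 204.5 205.1 205.3 205.6 206.2 206.9 207.3 207.4 208.  208.3
 194.9 194.8]
s7 slope -1.2568 resid [-4.57 -2.77 -1.25  0.59  2.23  4.21  7.49  8.14 -5.22 -4.09 -2.87 -1.51
 -0.37]
[205.6 206.2 206.4 207.  207.4 208.1 210.2 209.5 194.9 194.8 194.8 194.9
 194.8]
s8 slope -1.264 resid [-3.61 -1.88 -0.1   1.64 -9.37  4.71  6.86  8.42  9.97 -5.93 -4.82 -3.56
 -2.34]
[208.6 209.1 209.6 210.1 197.8 210.6 211.5 211.8 212.1 194.9 194.8 194.8
 194.7]
s9 slope -0.9224 resid [-1.58 -0.27  1.02  2.27 -9.56 -8.55  6.6   7.75  8.95 10.35 -5.77 -5.99
 -5.21]
[209.4 209.8 210.2 210.5 197.8 197.8 212.1 212.3 212.6 213.  196.  194.9
 194.7]
```

```bash
cat > reg.py <<'E'
from edge import *
def reg(f1,f2,box,seed=(0,0)):
    a=cv2.imread(f1,0).astype(np.float32);b=cv2.imread(f2,0).astype(np.float32)
    x,y,w,h=box; t=a[y:y+h,x:x+w]
    M=np.array([[1,0,x+seed[0]],[0,1,y+seed[1]]],np.float32)
    cc,M=cv2.findTransformECC(t,b,M,cv2.MOTION_TRANSLATION,(3,200,1e-6),None,3)
    return round(float(M[0,2]-x),2),round(float(M[1,2]-y),2),round(float(cc),3)
boxes={'plate+pin':(343,213,12,26),'platetop edge':(340,212,14,8),'deckfront':(305,222,30,18),'decknear corner':(335,238,20,12),'leftdeck':(287,216,14,12),
'saddleFar':(292,208,14,14),'saddleNear':(330,226,9,12),'barrelL':(320,206,10,16),'barrelR':(331,210,13,16),'finger':(308,205,12,20),'pintip':(346,220,8,8),'base':(285,226,60,30)}
E
python3 - <<'E'
from reg import *
P=np.array([[592.4,-221,71.]]);
print('px per mm z', proj(S,P+[0,0,-1])-proj(S,P))
for a,b in(('s7','s8'),('s8','s9')):
    print(a,b)
    for k,v in boxes.items():
        try: print(k,reg(f'pics/{a}.png',f'pics/{b}.png',v,(0,.8)))
        except Exception as e: print(k,'fail')
E
```

```text
px per mm z [[-0.03109022  0.32608649]]
s7 s8
plate+pin (-0.58, 2.11, 0.966)
platetop edge (-0.77, 2.24, 0.926)
deckfront (0.07, 1.97, 0.948)
decknear corner (-0.25, 1.33, 0.917)
leftdeck (-0.25, 1.32, 0.907)
saddleFar (-0.42, 1.93, 0.973)
saddleNear (-0.3, 1.54, 0.962)
barrelL (0.37, 2.77, 0.979)
barrelR (-0.25, 2.51, 0.984)
finger (-0.19, 2.49, 0.997)
pintip (-0.77, 2.8, 0.982)
base (-0.33, 1.12, 0.906)
s8 s9
plate+pin (-0.08, 0.41, 0.992)
platetop edge (-0.31, 0.53, 0.982)
deckfront (-0.02, 0.52, 0.991)
decknear corner (0.09, 0.35, 0.98)
leftdeck (-0.18, 0.21, 0.975)
saddleFar (0.04, 0.36, 0.992)
saddleNear (-0.05, 0.66, 0.962)
barrelL (0.34, 0.51, 0.911)
barrelR (0.3, 0.39, 0.972)
finger (-0.14, 0.37, 0.993)
pintip (0.01, 0.5, 0.981)
base (-0.05, 0.36, 0.988)
```

Registering the scene pictures shows the barrel, pin and cradle sank together and the roller stayed level in the saddles while the tool tilted. So both saddles bear on it, and the tilt isn't needed. I'll undo it and press on to about 9 mm.

>>> apply_moves([
  [[0.2,0,0,0.5,0,0.4,0],[0.2,0,0,1,0,0.8,0],[0.2,0,0,1.5,0,1.2,0],[0.2,0,0,2,0,1.5,0],[0.2,0,0,2.5,0,1.5,0],[0.2,0,0,2.7,0,1.5,0],[0.2,0,0,2.7,0,1.5,0],[0.2,0,0,2.7,0,1.5,0]],
])

```text
clock: 10.15
tool_pos: [593.6, -220.5, 56.9]
orientation: [0.721, -0.693, 0.001, -0.001]
contact_force: [0.1, 2.9, 7.9]
grip_width: 0.403
```

```bash
python3 - <<'E'
from reg import *
inc(591.8,-221,57,-87.8)
cv2.imwrite('pics/w10.png',robot.capture('wrist')[:,:,::-1])
cv2.imwrite('pics/s10.png',robot.capture('scene')[:,:,::-1])
inc(591.8,-221,57,-87.8)
for a,b in(('s7','s10'),('s9','s10'),('s8','s10')):
    print(a,b)
    for k,v in boxes.items():
        try: print(k,reg(f'pics/{a}.png',f'pics/{b}.png',v,(0,.8)))
        except Exception as e: print(k,'fail')
crop('pics/s10.png','pics/s10c.png',280,195,80,55,10)
crop('pics/w10.png','pics/w10c.png',190,30,135,90,5)
E
```

```text
t 10.15 pos [ 593.59 -220.52   56.87] F [0.09 2.87 7.86] M [ 0.709 -0.003 -0.258] g 0.403
shift [ 0.41  1.81 -0.14] rot [-0.16 -0.05  0.12]
t 10.25 pos [ 593.57 -220.55   56.87] F [0.11 1.46 8.42] M [ 0.713  0.051 -0.204] g 0.398
shift [ 0.38  1.79 -0.13] rot [-0.16 -0.05  0.12]
s7 s10
plate+pin (-0.64, 3.13, 0.965)
platetop edge (-0.84, 3.4, 0.939)
deckfront (0.1, 3.15, 0.946)
decknear corner (-0.33, 2.26, 0.815)
leftdeck (-0.45, 2.21, 0.792)
saddleFar (-0.41, 2.97, 0.974)
saddleNear (-0.23, 2.57, 0.964)
barrelL fail
barrelR (-0.18, 3.67, 0.981)
finger (-0.09, 3.67, 0.996)
pintip (-0.93, 3.93, 0.986)
base (-0.44, 2.1, 0.794)
s9 s10
plate+pin (-0.04, 0.53, 0.988)
platetop edge (-0.25, 0.49, 0.985)
deckfront (0.12, 0.68, 0.991)
decknear corner (0.03, 0.47, 0.971)
leftdeck (0.01, 0.43, 0.964)
saddleFar (-0.05, 0.77, 0.993)
saddleNear (-0.2, 0.69, 0.954)
barrelL (-0.12, 0.19, 0.956)
barrelR (-0.02, 0.53, 0.983)
finger (-0.09, 0.38, 0.991)
pintip (-0.15, 0.53, 0.967)
base (-0.11, 0.44, 0.981)
s8 s10
plate+pin (-0.11, 1.02, 0.993)
platetop edge (-0.29, 1.15, 0.988)
deckfront (0.04, 1.16, 0.987)
decknear corner (0.01, 0.82, 0.95)
leftdeck (-0.17, 0.69, 0.944)
saddleFar (0.0, 1.1, 0.995)
saddleNear (-0.11, 1.23, 0.966)
barrelL (0.12, 1.01, 0.947)
barrelR (0.23, 1.05, 0.982)
finger (-0.09, 1.01, 0.995)
pintip (-0.11, 1.12, 0.978)
base (-0.08, 0.75, 0.957)
```

View pics/s10c.png

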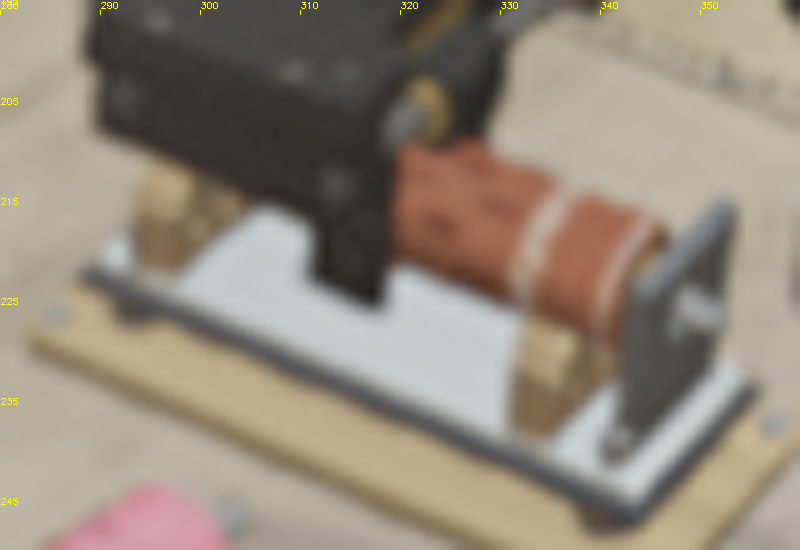

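View pics/w10c.png

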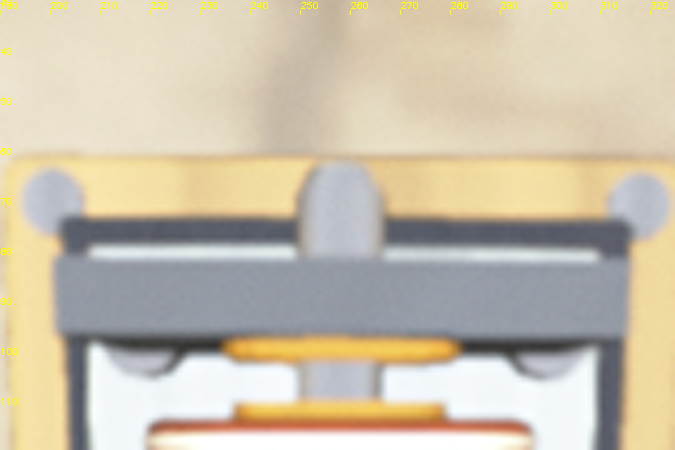

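>>> apply_moves([
  [[0.2,-0.2,0,0,0,0,0],[0.2,-0.5,0,0,0,0,0],[0.2,-0.5,0,0,0,0,0],[0.2,-0.5,0,0,0,0,0]],
])

```text
clock: 10.58
tool_pos: [593.6, -220.5, 57.0]
orientation: [0.721, -0.693, 0.002, -0.001]
contact_force: [-0.3, 0.2, 8.2]
grip_width: 0.397
```

```bash
python3 - <<'E'
from reg import *
inc(591.8,-221,57,-87.8)
robot.capture('top')
inc(591.8,-221,57,-87.8)
cv2.imwrite('pics/t11.png',robot.capture('top')[:,:,::-1])
inc(591.8,-221,57,-87.8)
E
```

```text
t 10.58 pos [ 593.61 -220.51   56.97] F [-0.3   0.15  8.17] M [ 0.281  0.035 -0.166] g 0.397
shift [ 0.42  1.83 -0.03] rot [-0.17 -0.08  0.11]
t 10.63 pos [ 593.6  -220.5    56.96] F [0.21 1.27 8.58] M [ 0.295  0.034 -0.23 ] g 0.4
shift [ 0.42  1.82 -0.04] rot [-0.17 -0.08  0.11]
t 10.68 pos [ 593.59 -220.51   56.99] F [0.47 0.   8.34] M [ 0.291  0.06  -0.229] g 0.396
shift [ 0.42  1.81 -0.02] rot [-0.17 -0.08  0.12]
```

View pics/t11.png

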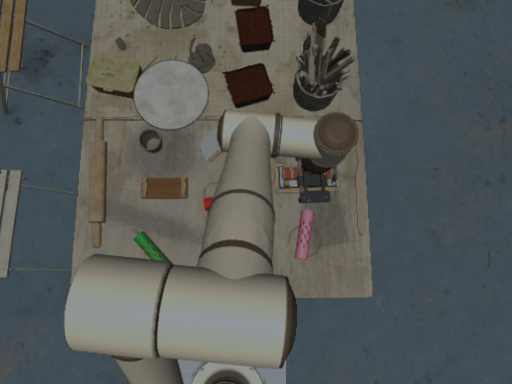

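Backing off 0.5 mm dropped the axial force to about 0.5 N and Mx to 0.29, so that moment was saddle friction and the load is spread over both saddles. The top view shows the rest empty and the cup and scraper where they were. The arm hides the cutter ring there, but the scene picture showed it unmoved. Handing in.

```bash
python3 -c "
from workcell import robot
print(robot.close_job())"
```

```text
the job is handed in; nothing more can be done
None
```

I took the roller from its rest and fed its pin through the eyelet. I seated it in the V saddles and pressed it down, and handed the job in at about 10.7 s with the roller still held under a 50 N grip setting.

**Sink:** About 8.6 to 9 mm of the 12 mm travel. Tool height gives 8.6 mm, force gives about 8.6 to 9 mm (8.3 N reading plus the roller's weight), and the last scene picture gives about 9 mm. No reading came near the force limits.

**Fit:** Before pressing, the pin tip was within about 0.2 mm of its target along the axis. In the last wrist picture it is centred in the plate.

**Bearing on both saddles:** This check disagreed at first. A wrist moment of up to 0.79 N m suggested only the far saddle was carrying the load.
- **Test tilt:** I tilted the tool 1.5° and then undid it. The scene pictures showed the roller staying level and sinking with the cradle.
- **After backing off:** Moving 0.5 mm back along the axis dropped the moment to about 0.29 N m (roughly 0.2 above the unloaded reading). It was mostly axial friction, so the load rests on both saddles, probably a little more on the far one. I inferred this from forces and pictures and could not see the contact itself.

**Bystanders:** I never touched the cup, scraper or cutter ring. In the final top view the cup and scraper are in place. The arm hides the ring there, and I last saw it unmoved in an earlier scene picture.

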